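Nest the empty parts pots and hook up the carrier

TASK

Get the empties carrier ready for the hoist: nest all the loose blue pots upright, one in another, into the pot fixed in the middle of the yellow carrier tray. Then put one C-hook through each of the two lifting eyes on the carrier's ends, swinging its bent rod round through the ring until the middle of the bend sits in the eye, and leave each hook standing on its foot on the bench beside the carrier. Leave the fittings, bottle, tape roll and wrench where they are.

Things in the scene. Friction and masses are not known exactly. Their poses are not given: they have to be found in the camera images.
- carrier: (all sizes in mm) fixed yellow open tray, 130 (x) x 150 (y) x 45 high, a pot of the same shape as the loose ones fixed upright in its middle (underside 6 above the bench, rim 64), and a lifting eye on each y end. Origin: centre of the underside on the bench; x roughly away from the robot, y to the left
- seat (a point): centre of the underside of the fixed pot in the carrier, 6 above the bench; the first nested pot's origin ends 24 above it, the next 48, and so on; axes as the carrier's
- eye_left (a point): left lifting eye: an upright fixed steel ring on a short stem on the carrier's left end (carrier +y); clear opening 24 diameter, ring wire 8 thick. Point: centre of the opening, 30 above the bench; axes as the carrier's, the hole runs along x
- eye_right (a point): right lifting eye: an upright fixed steel ring on a short stem on the carrier's right end (carrier -y); clear opening 24 diameter, ring wire 8 thick. Point: centre of the opening, 30 above the bench; axes as the carrier's, the hole runs along x
- pot1: loose blue plastic pot, open top, upright, 0.1 kg, 58 tall: straight collar 60 outside diameter over the top 17, below it tapering to 40 at the foot; wall 3, inner floor 24 above the underside. A pot set in another sinks until its foot rests on that floor, 24 higher; grip the collar with fingertips at most 16 below its rim. Origin: centre of underside. 3 to 5 pots are present, absent ones read None
- pot2: a pot like pot1, same size and origin; None if absent
- pot3: a pot like pot1, same size and origin; None if absent
- pot4: a pot like pot1, same size and origin; None if absent
- pot5: a pot like pot1, same size and origin; None if absent
- hook_a: loose C-hook, 0.3 kg: square steel foot 56 x 56 x 8; on it a black upright lug to grip, 16 (hook x) by 34 (hook y), top 95 above the underside. From the lug a level steel rod, 8 diameter, its centre line 30 above the underside, bends along a circle of 45 radius centred at hook x -45, y 0, counter-clockwise seen from above, to a free tip at 160 deg. Origin: centre of the foot's underside, z up
- hook_b: second C-hook, same shape, size and axes as hook_a; either hook may go in either eye. The tray blocks the inboard side, so each hook ends outboard: for the left eye with hook x opposite to carrier x and its origin at (-45, +45) from the eye in carrier axes; for the right eye with hook x along carrier x and its origin at (+45, -45)
- hook_a_mid (a point): middle of hook_a's bend: the point of the rod's centre line at 90 deg, hook x -45, y 45, z 30; axes as the hook's (the rod runs along x here)
- hook_b_mid (a point): the same point on hook_b
- hook_a_tip (a point): centre of the rounded free end of hook_a's rod, hook x -87, y 15, z 30; it must lead through the eye counter-clockwise seen from above
- hook_b_tip (a point): the same point on hook_b
- fitting1: bystander: loose steel pipe fitting, 28 diameter, 46 tall; origin: centre of underside
- fitting2: bystander: steel pipe fitting like fitting1
- fitting3: bystander: brass pipe fitting like fitting1
- bottle: bystander: white bottle, 60 diameter, 120 tall; origin: centre of underside
- tape: bystander: roll of tape, 90 diameter, 30 high; origin: centre of underside
- wrench: bystander: wrench lying behind the carrier; origin: its middle, underside
Things that resemble listed ones, but are neither listed nor needed, are in the scene too. What is shaped like the pot4 but pink or red is not meant.

How it is judged:
On the way, in this order (a step that is already met when the one before it is completed fails the run):
1. all the loose pots are nested upright in the carrier's pot (horizontal distance between each of pot1, pot2, pot3, pot4, pot5 and seat below 0.008 m and angle between each of pot1, pot2, pot3, pot4, pot5's own z axis and vertical below 0.1 rad and z of pot1 in the frame of seat between 0.018 and 0.125 m and linear speed of each of pot1, pot2, pot3, pot4, pot5 below 0.02 m/s and z of pot2 in the frame of seat between 0.018 and 0.125 m and z of pot3 in the frame of seat between 0.018 and 0.125 m and z of pot4 in the frame of seat between 0.018 and 0.125 m and z of pot5 in the frame of seat between 0.018 and 0.125 m), for 0.2 s.
2. a C-hook is through each lifting eye, the middle of its bend in the ring, standing on its foot ((((x of hook_a_mid in the frame of eye_left between -0.02 and 0.02 m and y of hook_a_mid in the frame of eye_left between -0.012 and 0.012 m and z of hook_a_mid in the frame of eye_left between -0.012 and 0.012 m and angle between the x axis of hook_a and the x axis of carrier, either way round below 0.5 rad and angle between hook_a's own z axis and vertical below 0.1 rad and linear speed of hook_a below 0.02 m/s) and (x of hook_b_mid in the frame of eye_right between -0.02 and 0.02 m and y of hook_b_mid in the frame of eye_right between -0.012 and 0.012 m and z of hook_b_mid in the frame of eye_right between -0.012 and 0.012 m and angle between the x axis of hook_b and the x axis of carrier, either way round below 0.5 rad and angle between hook_b's own z axis and vertical below 0.1 rad and linear speed of hook_b below 0.02 m/s)) or ((x of hook_b_mid in the frame of eye_left between -0.02 and 0.02 m and y of hook_b_mid in the frame of eye_left between -0.012 and 0.012 m and z of hook_b_mid in the frame of eye_left between -0.012 and 0.012 m and angle between the x axis of hook_b and the x axis of carrier, either way round below 0.5 rad and angle between hook_b's own z axis and vertical below 0.1 rad and linear speed of hook_b below 0.02 m/s) and (x of hook_a_mid in the frame of eye_right between -0.02 and 0.02 m and y of hook_a_mid in the frame of eye_right between -0.012 and 0.012 m and z of hook_a_mid in the frame of eye_right between -0.012 and 0.012 m and angle between the x axis of hook_a and the x axis of carrier, either way round below 0.5 rad and angle between hook_a's own z axis and vertical below 0.1 rad and linear speed of hook_a below 0.02 m/s)))), for 0.2 s.
At the end, for the whole second after the job is handed in: each pot present: upright (0.1 rad), within 8 mm of the fixed pot's axis, underside 18 to 125 mm above the fixed one's, at rest; a hook in each eye: bend middle within 20 mm of the eye along the hole, 12 mm across, hook x within 0.5 rad of carrier x, upright (0.1 rad), at rest (all of step 1 and (((x of hook_a_mid in the frame of eye_left between -0.02 and 0.02 m and y of hook_a_mid in the frame of eye_left between -0.012 and 0.012 m and z of hook_a_mid in the frame of eye_left between -0.012 and 0.012 m and angle between the x axis of hook_a and the x axis of carrier, either way round below 0.5 rad and angle between hook_a's own z axis and vertical below 0.1 rad and linear speed of hook_a below 0.02 m/s) and (x of hook_b_mid in the frame of eye_right between -0.02 and 0.02 m and y of hook_b_mid in the frame of eye_right between -0.012 and 0.012 m and z of hook_b_mid in the frame of eye_right between -0.012 and 0.012 m and angle between the x axis of hook_b and the x axis of carrier, either way round below 0.5 rad and angle between hook_b's own z axis and vertical below 0.1 rad and linear speed of hook_b below 0.02 m/s)) or ((x of hook_b_mid in the frame of eye_left between -0.02 and 0.02 m and y of hook_b_mid in the frame of eye_left between -0.012 and 0.012 m and z of hook_b_mid in the frame of eye_left between -0.012 and 0.012 m and angle between the x axis of hook_b and the x axis of carrier, either way round below 0.5 rad and angle between hook_b's own z axis and vertical below 0.1 rad and linear speed of hook_b below 0.02 m/s) and (x of hook_a_mid in the frame of eye_right between -0.02 and 0.02 m and y of hook_a_mid in the frame of eye_right between -0.012 and 0.012 m and z of hook_a_mid in the frame of eye_right between -0.012 and 0.012 m and angle between the x axis of hook_a and the x axis of carrier, either way round below 0.5 rad and angle between hook_a's own z axis and vertical below 0.1 rad and linear speed of hook_a below 0.02 m/s)))); the robot touches nothing.
It fails at once if a bystander is shoved more than 30 mm (distance of any of fitting1, fitting2, fitting3, bottle, tape, wrench from where it was at the start of the episode above 0.03 m).
Of pot1, pot2, pot3, pot4, pot5 only 3 to 5 are there at a start; the rules pass over those that are not, and their reading is None.
At some moment in a run one of pot1, pot2, pot3, pot4, pot5, hook_a, hook_b may be knocked a few centimetres aside while the robot is not near it.
It also fails if it takes over 210 s, if anything falls off the work surface, if the arm or the gripper's body presses on something with over 40 N, if the wrist force passes 120 N, or if a joint passes its speed limit or range.

ROBOT

A 7-joint arm with a two-finger parallel gripper is mounted at the origin on the work surface. World frame = base frame: x ahead of the robot, y to its left, z up, the work surface at z = 0. Lengths are in m, angles in rad, forces in N, time in s.
With the tool pointing down it reaches from about 0.4 to 0.85 m from the base axis. Payload 10.4 kg.
Tool frame: the origin (TCP) lies between the finger pads; the fingertips stand r.nose_length ahead of it and the grasp point (between the pads) lies 6 mm ahead of it (r.nose_length is the distance from the TCP to the fingertips, in m); z points along the fingers, x is the direction in which the jaws open and shut, and the axes are right-handed (so a half turn about z gives the same grasp; the last joint's range is limited). The gripper opens to 87 mm and grips with 3 to 60 N. Pads are 19 mm wide; open, the fingers measure 117 mm over their backs; the gripper's body (75 mm by 190 mm) begins 51 mm behind the grasp point.
Start: joints at [1.096, 0.332, -0.065, 1.46, 0.022, 1.35, -0.088], TCP at [0.273, -0.562, 0.248] pointing down, gripper open.
Joint ranges: [-2.6, 2.6], [-0.5, 2.12], [-1.47, 1.34], [0.16, 2.42], [-1.27, 4.41], [0.06, 2.06], [-2.6, 2.6]. Speed limits (rad/s): [2.22, 2.22, 2.79, 2.79, 3.14, 3.14, 3.14].

INTERFACE

Orientations are given as a unit quaternion [x, y, z, w].
In Python, from bench import r gives the robot as it stands. The module is installed in compiled form; this text tells all that it offers.
- The arm moves only by the shell command python3 -m creep 'ROWS' [OPENING] [FORCE]. ROWS is JSON, a list of rows, each an object of numbers: "x", "y", "z": the shift along the world's x, y, z in m; "spin": the turn about the world's z in degrees. In form: [{"x": .., "y": .., "z": .., "spin": ..}, ...]. A call has 1 to 12 rows; each row is the pose to reach, as a shift and turn from the pose commanded when the call began; what a row does not reach only later rows make up. A row lasts 1/8 s, in which the tool goes at most 62.5 mm and 10.7 degrees, less where a joint would pass 70% of its speed; a pose out of reach is approached as far as the arm can. A call with a gripper value outside its range is refused whole. OPENING is the finger opening in m, from 0 to 0.087, set as the call begins (- or left out, the last holds). The fingers move at their own pace and stop on an object; FORCE is the grip in N (left out, the last holds). Time passes only in rows, so rows that repeat a pose let the fingers close. It gives the time, the measured TCP pose, the force and the opening at its end, in the units of the state.
- r.read_state(): the state, without advancing time (a new reading comes with each control period).
- r.camera(name): name is "scene" or "top" or "wrist"; returns a dict with "pixels" (400x640x3 uint8, blue, green, red), "z_map" (400x640 float32, m along the optical axis (not along the pixel's ray), 0 where there is no reading), "K" (3x3 intrinsics, pixels), "R" (3x3) and "t" (3): a world point X has camera coordinates R X + t. Camera axes: x right, y down, z forward; pixel columns grow to the right and rows downward; lengths in m; the calibration is good to about 2 mm. A picture is of the moment at which its call begins.
- r.close_job(): hands the job in, once; it reports no verdict.
The state is a dict: "time": time; "joint_positions": joint angles; "joint_vel": joint speeds; "joint_torque": joint torques, N m; "ee_pos": TCP position; "eef_rot": TCP orientation; "ft_force": force on the tool from outside, world axes, zero at the start; "torque": the same for the moment, N m; "width": finger opening in m.
Only numpy, scipy, OpenCV 4.12 (cv2) and the standard library are available. Lean on these libraries where they do the work, as an engineer would, in place of code of your own. Each camera call takes 0.05 s, during which the arm holds its last target. There are 200 camera calls.

## Working session

There is one attempt and no reset: what is moved stays moved. The work goes in short steps, Python scripts to look and compute and a shell command to move; the robot and the scene stay as the last step left them, time stands still between calls to the robot, and variables do not carry over. Pictures are saved under pics/ and viewed, about 12 in all and at most 16, crops included, and the job is handed in when it is done.

```bash
mkdir -p pics
cat > h.py <<'E'
import numpy as np, cv2
from bench import r
def cam(n):
    c=r.camera(n); np.savez(f'{n}.npz',**c); return c
def load(n): return dict(np.load(f'{n}.npz'))
def cloud(c):
    K,R,t,z=c['K'],c['R'],c['t'],c['z_map'].astype(float)
    v,u=np.mgrid[:z.shape[0],:z.shape[1]]
    P=np.stack([(u-K[0,2])/K[0,0]*z,(v-K[1,2])/K[1,1]*z,z],-1)
    P=(P-t)@R; P[z<=0]=np.nan; return P
def proj(c,X):
    q=c['R']@np.array(X,float)+c['t']; q=c['K']@q; return q[:2]/q[2]
def save(n,im): cv2.imwrite(f'pics/{n}.png',im)
E
python3 - <<'E'
from h import *
for n in('top','scene'):
    c=cam(n); save(n+'0',c['pixels'])
    print(n,c['K'].tolist(),(-c['R'].T@c['t']).round(3),c['R'].round(3).tolist())
s=r.read_state(); print(s,r.nose_length)
E
```

```text
top [[402.67926670127486, 0.0, 321.70669729199835], [0.0, 402.67926670127486, 197.04455531457907], [0.0, 0.0, 1.0]] [0.398 0.018 1.261] [[0.025, -1.0, 0.005], [-0.995, -0.026, -0.093], [0.093, -0.002, -0.996]]
scene [[502.55714354754735, 0.0, 316.85598373775343], [0.0, 502.55714354754735, 204.98870826883376], [0.0, 0.0, 1.0]] [1.318 0.627 0.995] [[-0.588, 0.809, -0.011], [0.56, 0.397, -0.727], [-0.583, -0.433, -0.687]]
{'time': 0.1, 'joint_positions': array([ 1.09641423,  0.33277122, -0.06469921,  1.46082825,  0.02158195,
        1.34990017, -0.08853826]), 'joint_vel': array([ 0.00015295, -0.0006695 , -0.00045664, -0.0034435 , -0.00055607,
        0.00146987,  0.00041934]), 'joint_torque': array([ 8.38431733e-04, -6.24547935e+01,  2.40771828e-02, -3.90714347e+01,
       -6.15853909e-02,  3.66212544e-02,  5.49969900e-05]), 'ee_pos': array([ 0.27272705, -0.56201963,  0.24687075]), 'eef_rot': array([ 8.47510198e-01, -5.30778765e-01, -5.23470276e-04, -3.05815332e-04]), 'ft_force': array([ 0.33944943,  0.4727442 , -0.70790769]), 'torque': array([ 0.07268308, -0.00523911,  0.03804612]), 'width': 0.08715204882026133} 0.025
```

View pics/top0.png

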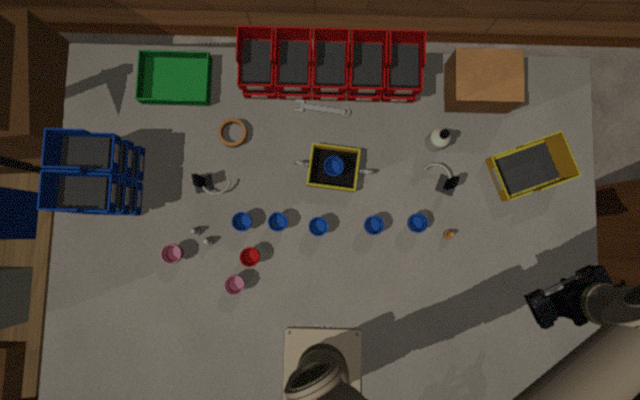

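View pics/scene0.png

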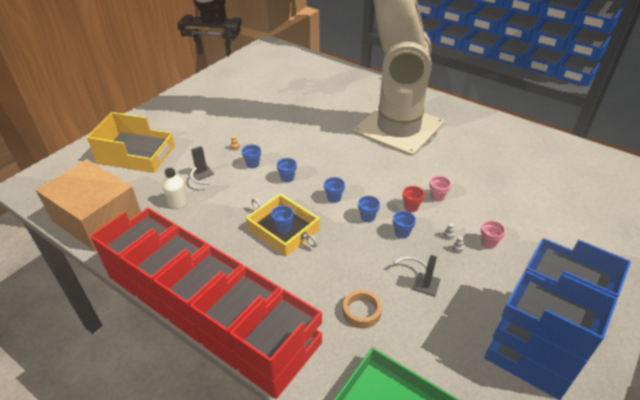

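The top view shows five blue pots at (242,221), (278,221), (318,226), (374,225) and (417,222). The pink and red pots at (172,254), (250,257) and (234,285) are not meant. The carrier is at (334,167), with its eyes at about (300,163) and (366,171). The hook lugs are at (199,181) and (450,184). The yellow box at (532,165) is a decoy, since it has no pot or eyes.

```bash
cat >> h.py <<'E'
from scipy.optimize import least_squares
def circ(xy,R=None):
    x0=np.r_[np.median(xy,0)]
    f=lambda p:np.hypot(*(xy-p[:2]).T)-(R if R else p[2])
    s=least_squares(f,x0 if R else np.r_[x0,.03],loss='soft_l1',f_scale=.001); return s.x,np.abs(s.fun).mean()
E
cat > m.py <<'E'
from h import *
def pots(c,cents,zlo=.050,zhi=.066):
    P=cloud(c);b,g,rr=[c['pixels'][...,i].astype(int) for i in range(3)]
    for (x,y) in cents:
        m=(np.hypot(P[...,0]-x,P[...,1]-y)<.045)&(b>rr+30)&(P[...,2]>zlo)&(P[...,2]<zhi)
        q=P[m]; (cx,cy,R),e=circ(q[:,:2]); print('pot',len(q),np.round([cx,cy,R,e,np.nanmax(q[:,2])],4))
if __name__=='__main__':
    c=load('top');P=cloud(c)
    px=[(242,221),(278,221),(318,226),(374,225),(417,222),(334,167)]
    pots(c,[P[v,u,:2] for u,v in px])
    for nm in('top','scene'):
        c=load(nm);P=cloud(c)
        for nme,(x,y) in dict(L=P0[0] if 0 else (.5,.38),R=(.5,-.4)).items():
            m=(np.abs(P[...,0]-x)<.12)&(np.abs(P[...,1]-y)<.12)&(P[...,2]>.086)&(P[...,2]<.1)
            q=P[m]
            if len(q): print(nm,nme,len(q),q.mean(0).round(4),cv2.minAreaRect((q[:,:2]*1000).astype(np.float32)))
    c=load('top');P=cloud(c);b,g,rr=[c['pixels'][...,i].astype(int) for i in range(3)]
    print(P[167,334],P[181,199],P[184,450],P[163,300],P[171,367])
    ctr=P[167,334,:2]
    m=(np.hypot(P[...,0]-ctr[0],P[...,1]-ctr[1])<.13)&(rr>b+40)&(P[...,2]>.038)&(P[...,2]<.05)
    print(m.sum(),cv2.minAreaRect((P[m][:,:2]*1000).astype(np.float32)))
    save('crops',cv2.resize(c['pixels'][130:240,180:470],None,fx=2.75,fy=2.75,interpolation=cv2.INTER_CUBIC))
E
python3 m.py
```

```text
pot 57 [0.4304 0.254  0.0279 0.0007 0.0633]
pot 52 [0.4326 0.1464 0.0278 0.0007 0.0619]
pot 43 [0.4218 0.0249 0.0279 0.0006 0.0619]
pot 61 [ 0.43   -0.1417  0.028   0.0008  0.0627]
pot 68 [ 0.4399 -0.2725  0.0278  0.0009  0.0627]
pot 65 [ 0.6039 -0.0167  0.0279  0.0008  0.0655]
top L 70 [0.5482 0.3874 0.0941] ((548.714111328125, 387.5809631347656), (33.64640808105469, 16.874195098876953), 6.064517498016357)
top R 72 [ 0.5625 -0.3727  0.0943] ((562.8797607421875, -373.79766845703125), (16.378875732421875, 33.85814666748047), 68.54811096191406)
scene L 92 [0.5542 0.387  0.095 ] ((551.0, 386.3157653808594), (35.467132568359375, 15.684124946594238), 14.331948280334473)
scene R 68 [ 0.5673 -0.3742  0.0929] ((565.5960693359375, -378.48333740234375), (24.97064971923828, 32.284114837646484), 74.49337005615234)
[ 0.60644463 -0.0205686   0.0318357 ] [0.54697262 0.38088167 0.0721663 ] [ 0.55605078 -0.36252476  0.08272592] [0.6131992  0.08382304 0.04858545] [ 0.59391955 -0.1207525   0.04863072]
325 ((604.759765625, -17.70384979248047), (151.85145568847656, 131.21365356445312), 83.9774169921875)
```

View pics/crops.png

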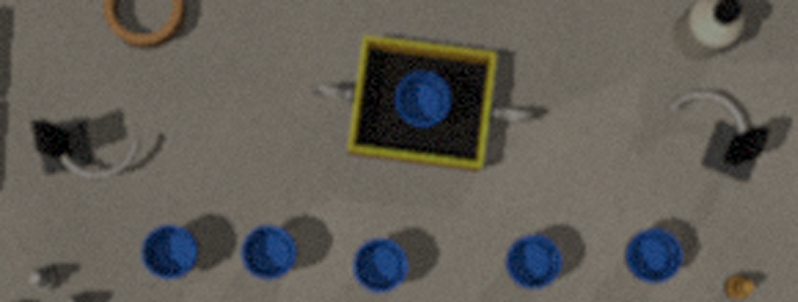

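```bash
python3 -m creep '[{"x":0.05,"y":0.09,"z":0,"spin":15},{"x":0.08,"y":0.14,"z":0,"spin":25},{"x":0.11,"y":0.19,"z":0,"spin":35},{"x":0.14,"y":0.24,"z":0,"spin":45},{"x":0.167,"y":0.29,"z":-0.04,"spin":55},{"x":0.167,"y":0.29,"z":-0.09,"spin":64},{"x":0.167,"y":0.29,"z":-0.1,"spin":64},{"x":0.167,"y":0.29,"z":-0.1,"spin":64},{"x":0.167,"y":0.29,"z":-0.1,"spin":64}]' 0.087 15
python3 - <<'E'
from h import *
import m
c=cam('wrist'); save('w1',c['pixels']); s=r.read_state(); print(s['ee_pos'],s['eef_rot'])
m.pots(c,[(.44,-.2725)])
c=cam('top')
m.pots(c,[(.4304,.254),(.4326,.1464),(.4218,.0249),(.43,-.1417),(.6039,-.0167)])
E
```

```text
time: 1.23
ee_pos: [0.4401, -0.2741, 0.1492]
eef_rot: [1.0, -0.003, 0.001, 0.001]
ft_force: [-0.4, 0.8, 0.2]
width: 0.0869
[ 0.44023263 -0.27399506  0.14927926] [ 9.99995543e-01 -2.66284676e-03  1.06498988e-03  8.30309290e-04]
pot 1533 [ 0.4413 -0.275   0.028   0.0008  0.0593]
pot 61 [0.4304 0.2541 0.0278 0.0008 0.062 ]
pot 52 [0.4327 0.1464 0.0277 0.0008 0.0635]
pot 41 [0.4218 0.0249 0.0279 0.0006 0.0636]
pot 61 [ 0.4299 -0.1417  0.028   0.0008  0.0619]
pot 72 [ 0.604  -0.0167  0.0281  0.0009  0.0658]
```

View pics/w1.png

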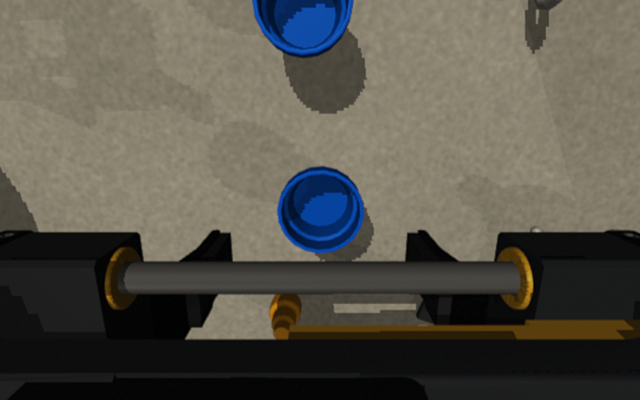

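The wrist view shows the pot centred at (320,210) between the fingers, agreeing with the top camera to within 2.5 mm. I'll descend, grip and lift.

```bash
python3 -m creep '[{"x":0.001,"y":-0.001,"z":-0.04,"spin":0},{"x":0.001,"y":-0.001,"z":-0.07,"spin":0},{"x":0.001,"y":-0.001,"z":-0.08,"spin":0},{"x":0.001,"y":-0.001,"z":-0.08,"spin":0},{"x":0.001,"y":-0.001,"z":-0.08,"spin":0}]' 0.087 15
python3 -m creep '[{"x":0,"y":0,"z":0,"spin":0},{"x":0,"y":0,"z":0,"spin":0},{"x":0,"y":0,"z":0,"spin":0},{"x":0,"y":0,"z":0,"spin":0},{"x":0,"y":0,"z":0.04,"spin":0},{"x":0,"y":0,"z":0.08,"spin":0},{"x":0.03,"y":0.05,"z":0.1,"spin":0},{"x":0.06,"y":0.1,"z":0.1,"spin":0},{"x":0.09,"y":0.15,"z":0.1,"spin":0},{"x":0.12,"y":0.19,"z":0.1,"spin":0},{"x":0.145,"y":0.23,"z":0.1,"spin":0},{"x":0.162,"y":0.256,"z":0.1,"spin":0}]' 0.05 15
python3 -m creep '[{"x":0,"y":0,"z":0,"spin":0},{"x":0,"y":0,"z":0,"spin":0},{"x":0,"y":0,"z":0,"spin":0}]'
python3 - <<'E'
from h import *
import m
c=cam('wrist'); save('w2',c['pixels']); s=r.read_state(); print(s['ee_pos'],s['width'])
m.pots(c,[(.604,-.0167)]); m.pots(c,[(.604,-.0167)],.1,.2)
P=cloud(c);b,g,rr=[c['pixels'][...,i].astype(int) for i in range(3)]
k=(rr>b+40)&(P[...,2]>.038)&(P[...,2]<.05); print(k.sum(),cv2.minAreaRect((P[k][:,:2]*1000).astype(np.float32)))
E
```

```text
time: 1.95
ee_pos: [0.4417, -0.2739, 0.069]
eef_rot: [1.0, -0.001, 0.001, 0.001]
ft_force: [0.6, -0.6, -0.5]
width: 0.0871
time: 3.45
ee_pos: [0.6035, -0.0147, 0.1672]
eef_rot: [1.0, 0.0, -0.0, -0.0]
ft_force: [-0.2, -0.4, -1.2]
width: 0.0574
time: 3.82
ee_pos: [0.6025, -0.0188, 0.1675]
eef_rot: [1.0, -0.002, -0.0, 0.0]
ft_force: [0.3, -0.3, -0.7]
width: 0.0576
[ 0.60257786 -0.01860493  0.1676111 ] 0.05771557416605125
pot 766 [ 0.6065 -0.018   0.0278  0.0008  0.0657]
pot 8635 [ 0.6023 -0.0245  0.0234  0.0062  0.1591]
3802 ((690.276123046875, -7.4045257568359375), (314.6327819824219, 196.1173095703125), 12.689716339111328)
```

View pics/w2.png

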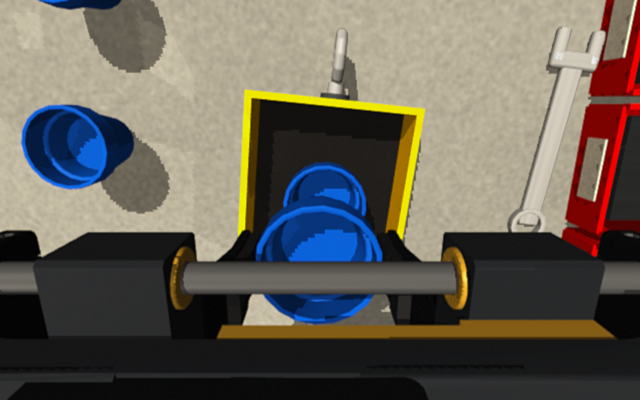

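The wrist view shows the pot gripped at (320,260), just above the fixed pot at (322,205), and the eye at (340,65). I'll lower and release.

```bash
python3 -m creep '[{"x":0.0025,"y":0.001,"z":-0.02,"spin":0},{"x":0.0025,"y":0.001,"z":-0.04,"spin":0},{"x":0.0025,"y":0.001,"z":-0.055,"spin":0},{"x":0.0025,"y":0.001,"z":-0.067,"spin":0},{"x":0.0025,"y":0.001,"z":-0.067,"spin":0},{"x":0.0025,"y":0.001,"z":-0.067,"spin":0}]'
python3 -m creep '[{"x":0,"y":0,"z":0,"spin":0},{"x":0,"y":0,"z":0,"spin":0},{"x":0,"y":0,"z":0,"spin":0},{"x":0,"y":0,"z":0.04,"spin":0},{"x":0,"y":0,"z":0.07,"spin":0},{"x":-0.05,"y":-0.03,"z":0.08,"spin":0},{"x":-0.1,"y":-0.07,"z":0.08,"spin":0},{"x":-0.15,"y":-0.11,"z":0.06,"spin":0},{"x":-0.175,"y":-0.125,"z":0.05,"spin":0},{"x":-0.175,"y":-0.125,"z":0.05,"spin":0},{"x":-0.175,"y":-0.125,"z":0.05,"spin":0}]' 0.087
python3 - <<'E'
from h import *
import m
s=r.read_state(); print(s['ee_pos'],s['width'])
m.pots(cam('wrist'),[(.43,-.1417)])
c=cam('top');m.pots(c,[(.604,-.0167)],.075,.1);m.pots(c,[(.4304,.254),(.4326,.1464),(.4218,.0249)])
E
```

```text
time: 4.62
ee_pos: [0.6054, -0.0162, 0.1009]
eef_rot: [1.0, -0.001, -0.0, -0.0]
ft_force: [-0.2, 0.8, -0.7]
width: 0.0575
time: 6.0
ee_pos: [0.4312, -0.1409, 0.1512]
eef_rot: [1.0, -0.001, 0.001, 0.0]
ft_force: [0.8, 0.5, 0.4]
width: 0.087
[ 0.43123572 -0.14086501  0.15116354] 0.0870466782367619
pot 1493 [ 0.4314 -0.1438  0.028   0.0008  0.0598]
pot 91 [ 0.6035 -0.0166  0.0282  0.0009  0.0948]
pot 59 [0.4305 0.254  0.0279 0.0007 0.064 ]
pot 52 [0.4327 0.1465 0.0278 0.0007 0.0644]
pot 44 [0.4217 0.0249 0.028  0.0006 0.0618]
```

```bash
python3 -m creep '[{"x":0,"y":-0.002,"z":-0.04,"spin":0},{"x":0,"y":-0.002,"z":-0.07,"spin":0},{"x":0,"y":-0.002,"z":-0.082,"spin":0},{"x":0,"y":-0.002,"z":-0.082,"spin":0},{"x":0,"y":-0.002,"z":-0.082,"spin":0}]'
python3 -m creep '[{"x":0,"y":0,"z":0,"spin":0},{"x":0,"y":0,"z":0,"spin":0},{"x":0,"y":0,"z":0,"spin":0},{"x":0,"y":0,"z":0,"spin":0},{"x":0,"y":0,"z":0.04,"spin":0},{"x":0,"y":0,"z":0.08,"spin":0},{"x":0.03,"y":0.02,"z":0.115,"spin":0},{"x":0.075,"y":0.05,"z":0.125,"spin":0},{"x":0.12,"y":0.085,"z":0.125,"spin":0},{"x":0.155,"y":0.11,"z":0.125,"spin":0},{"x":0.173,"y":0.125,"z":0.125,"spin":0},{"x":0.173,"y":0.125,"z":0.125,"spin":0}]' 0.05
python3 -m creep '[{"x":0,"y":0,"z":0,"spin":0},{"x":0,"y":0,"z":0,"spin":0},{"x":0,"y":0,"z":0,"spin":0}]'
```

```text
time: 6.72
ee_pos: [0.4313, -0.1433, 0.0697]
eef_rot: [1.0, -0.001, 0.001, 0.0]
ft_force: [0.2, -0.0, -0.1]
width: 0.087
time: 8.22
ee_pos: [0.6039, -0.0164, 0.1929]
eef_rot: [1.0, 0.0, -0.0, -0.001]
ft_force: [-0.3, -0.6, -0.7]
width: 0.0576
time: 8.6
ee_pos: [0.6031, -0.019, 0.1938]
eef_rot: [1.0, -0.001, 0.0, 0.0]
ft_force: [-0.6, 0.0, -0.4]
width: 0.0574
```

```bash
python3 -m creep '[{"x":0.0015,"y":0.0015,"z":-0.025,"spin":0},{"x":0.0015,"y":0.0015,"z":-0.045,"spin":0},{"x":0.0015,"y":0.0015,"z":-0.06,"spin":0},{"x":0.0015,"y":0.0015,"z":-0.069,"spin":0},{"x":0.0015,"y":0.0015,"z":-0.069,"spin":0},{"x":0.0015,"y":0.0015,"z":-0.069,"spin":0}]'
python3 -m creep '[{"x":0,"y":0,"z":0,"spin":0},{"x":0,"y":0,"z":0,"spin":0},{"x":0,"y":0,"z":0,"spin":0},{"x":0,"y":0,"z":0.04,"spin":0},{"x":0,"y":0,"z":0.07,"spin":0},{"x":-0.05,"y":0.01,"z":0.08,"spin":0},{"x":-0.1,"y":0.02,"z":0.06,"spin":0},{"x":-0.15,"y":0.03,"z":0.04,"spin":0},{"x":-0.181,"y":0.04,"z":0.025,"spin":0},{"x":-0.181,"y":0.04,"z":0.025,"spin":0},{"x":-0.181,"y":0.04,"z":0.025,"spin":0}]' 0.087
python3 - <<'E'
from h import *
import m
s=r.read_state(); print(s['ee_pos'],s['width'])
m.pots(cam('wrist'),[(.422,.024)])
c=cam('top');m.pots(c,[(.604,-.0167)],.1,.125);m.pots(c,[(.4304,.254),(.4326,.1464)])
E
```

```text
time: 9.35
ee_pos: [0.6052, -0.0167, 0.1252]
eef_rot: [1.0, -0.001, 0.0, -0.0]
ft_force: [0.7, 0.7, -1.2]
width: 0.0574
time: 10.72
ee_pos: [0.4249, 0.023, 0.1503]
eef_rot: [1.0, -0.001, 0.001, 0.0]
ft_force: [1.0, 0.8, -0.1]
width: 0.0873
[0.42494769 0.0230316  0.15034285] 0.08730687756046282
pot 1500 [0.4229 0.0232 0.028  0.0008 0.0602]
pot 88 [ 0.6036 -0.0156  0.0282  0.0008  0.1182]
pot 64 [0.4305 0.2541 0.028  0.0008 0.0613]
pot 52 [0.4328 0.1463 0.0278 0.0007 0.0617]
```

```bash
python3 -m creep '[{"x":-0.002,"y":0,"z":-0.04,"spin":0},{"x":-0.002,"y":0,"z":-0.07,"spin":0},{"x":-0.002,"y":0,"z":-0.081,"spin":0},{"x":-0.002,"y":0,"z":-0.081,"spin":0},{"x":-0.002,"y":0,"z":-0.081,"spin":0}]'
python3 -m creep '[{"x":0,"y":0,"z":0,"spin":0},{"x":0,"y":0,"z":0,"spin":0},{"x":0,"y":0,"z":0,"spin":0},{"x":0,"y":0,"z":0,"spin":0},{"x":0,"y":0,"z":0.04,"spin":0},{"x":0,"y":0,"z":0.08,"spin":0},{"x":0.03,"y":-0.01,"z":0.12,"spin":0},{"x":0.075,"y":-0.02,"z":0.145,"spin":0},{"x":0.12,"y":-0.03,"z":0.145,"spin":0},{"x":0.16,"y":-0.037,"z":0.145,"spin":0},{"x":0.182,"y":-0.04,"z":0.145,"spin":0},{"x":0.182,"y":-0.04,"z":0.145,"spin":0}]' 0.05
python3 -m creep '[{"x":0,"y":0,"z":0,"spin":0},{"x":0,"y":0,"z":0,"spin":0},{"x":0,"y":0,"z":0,"spin":0}]'
```

```text
time: 11.45
ee_pos: [0.4229, 0.0233, 0.0696]
eef_rot: [1.0, -0.001, 0.001, -0.0]
ft_force: [-0.4, 0.2, 0.7]
width: 0.087
time: 12.95
ee_pos: [0.6044, -0.017, 0.2124]
eef_rot: [1.0, -0.001, -0.001, -0.001]
ft_force: [-0.4, 0.7, -1.2]
width: 0.058
time: 13.32
ee_pos: [0.6035, -0.0168, 0.2139]
eef_rot: [1.0, -0.001, 0.0, 0.0]
ft_force: [0.1, -0.4, -1.8]
width: 0.0578
```

```bash
python3 -m creep '[{"x":0.0012,"y":0,"z":-0.025,"spin":0},{"x":0.0012,"y":0,"z":-0.045,"spin":0},{"x":0.0012,"y":0,"z":-0.057,"spin":0},{"x":0.0012,"y":0,"z":-0.065,"spin":0},{"x":0.0012,"y":0,"z":-0.065,"spin":0},{"x":0.0012,"y":0,"z":-0.065,"spin":0}]'
python3 -m creep '[{"x":0,"y":0,"z":0,"spin":0},{"x":0,"y":0,"z":0,"spin":0},{"x":0,"y":0,"z":0,"spin":0},{"x":0,"y":0,"z":0.04,"spin":0},{"x":0,"y":0,"z":0.07,"spin":0},{"x":-0.04,"y":0.03,"z":0.07,"spin":0},{"x":-0.08,"y":0.07,"z":0.05,"spin":0},{"x":-0.12,"y":0.11,"z":0.03,"spin":0},{"x":-0.15,"y":0.14,"z":0.01,"spin":0},{"x":-0.171,"y":0.1615,"z":0,"spin":0},{"x":-0.171,"y":0.1615,"z":0,"spin":0},{"x":-0.171,"y":0.1615,"z":0,"spin":0}]' 0.087
python3 - <<'E'
from h import *
import m
s=r.read_state(); print(s['ee_pos'],s['width'])
m.pots(cam('wrist'),[(.434,.1445)])
c=cam('top');m.pots(c,[(.604,-.0167)],.123,.15);m.pots(c,[(.4304,.254)])
E
```

```text
time: 14.08
ee_pos: [0.6054, -0.0167, 0.1492]
eef_rot: [1.0, -0.001, 0.0, -0.0]
ft_force: [-0.7, -0.4, -0.4]
width: 0.0576
time: 15.58
ee_pos: [0.4347, 0.1443, 0.149]
eef_rot: [1.0, -0.001, 0.0, 0.0]
ft_force: [-0.4, -0.3, -0.4]
width: 0.0868
[0.43473956 0.1442955  0.14899409] 0.08682469630321804
pot 1518 [0.4339 0.1453 0.028  0.0008 0.0596]
pot 96 [ 0.6034 -0.0148  0.0282  0.0008  0.1421]
  return _methods._mean(a, axis=axis, dtype=dtype,
  ret = um.true_divide(
Traceback (most recent call last):
  File "m.py", line 6, in pots
    q=P[m]; (cx,cy,R),e=circ(q[:,:2]); print('pot',len(q),np.round([cx,cy,R,e,np.nanmax(q[:,2])],4))
                        ~~~~^^^^^^^^^
  File "h.py", line 18, in circ
    s=least_squares(f,x0 if R else np.r_[x0,.03],loss='soft_l1',f_scale=.001); return s.x,np.abs(s.fun).mean()
ValueError: Initial guess is outside of provided bounds
```

```bash
python3 -m creep '[{"x":-0.001,"y":0.001,"z":-0.04,"spin":0},{"x":-0.001,"y":0.001,"z":-0.07,"spin":0},{"x":-0.001,"y":0.001,"z":-0.08,"spin":0},{"x":-0.001,"y":0.001,"z":-0.08,"spin":0},{"x":-0.001,"y":0.001,"z":-0.08,"spin":0}]'
python3 -m creep '[{"x":0,"y":0,"z":0,"spin":0},{"x":0,"y":0,"z":0,"spin":0},{"x":0,"y":0,"z":0,"spin":0},{"x":0,"y":0,"z":0,"spin":0},{"x":0,"y":0,"z":0.05,"spin":0},{"x":0,"y":0,"z":0.1,"spin":0},{"x":0.03,"y":-0.02,"z":0.14,"spin":0},{"x":0.06,"y":-0.05,"z":0.17,"spin":0},{"x":0.1,"y":-0.09,"z":0.17,"spin":0},{"x":0.14,"y":-0.125,"z":0.17,"spin":0},{"x":0.171,"y":-0.162,"z":0.17,"spin":0},{"x":0.171,"y":-0.162,"z":0.17,"spin":0}]' 0.05
python3 -m creep '[{"x":0,"y":0,"z":0,"spin":0},{"x":0,"y":0,"z":0,"spin":0},{"x":0,"y":0,"z":0,"spin":0}]'
```

```text
time: 16.3
ee_pos: [0.434, 0.1459, 0.0697]
eef_rot: [1.0, -0.001, 0.001, -0.0]
ft_force: [-0.2, 0.1, 0.3]
width: 0.0868
time: 17.8
ee_pos: [0.6052, -0.0206, 0.237]
eef_rot: [1.0, -0.004, -0.001, 0.0]
ft_force: [-1.8, 1.2, -1.7]
width: 0.0584
time: 18.18
ee_pos: [0.6038, -0.0155, 0.2389]
eef_rot: [1.0, -0.0, 0.0, 0.0]
ft_force: [0.3, 0.2, -1.4]
width: 0.0587
```

Run:
```python
from h import *
import m
c=cam('top'); save('top2',c['pixels'])
m.pots(c,[(.4304,.254)])
```

```text
pot 57 [0.4306 0.254  0.028  0.0008 0.0615]
```

```bash
python3 -m creep '[{"x":0.001,"y":-0.0015,"z":-0.025,"spin":0},{"x":0.001,"y":-0.0015,"z":-0.045,"spin":0},{"x":0.001,"y":-0.0015,"z":-0.058,"spin":0},{"x":0.001,"y":-0.0015,"z":-0.066,"spin":0},{"x":0.001,"y":-0.0015,"z":-0.066,"spin":0},{"x":0.001,"y":-0.0015,"z":-0.066,"spin":0}]'
python3 -m creep '[{"x":0,"y":0,"z":0,"spin":0},{"x":0,"y":0,"z":0,"spin":0},{"x":0,"y":0,"z":0,"spin":0},{"x":0,"y":0,"z":0.04,"spin":0},{"x":0,"y":0,"z":0.07,"spin":0},{"x":-0.03,"y":0.04,"z":0.07,"spin":0},{"x":-0.06,"y":0.09,"z":0.06,"spin":0},{"x":-0.1,"y":0.14,"z":0.04,"spin":0},{"x":-0.13,"y":0.19,"z":0.01,"spin":0},{"x":-0.16,"y":0.24,"z":-0.01,"spin":0},{"x":-0.174,"y":0.27,"z":-0.025,"spin":0},{"x":-0.174,"y":0.27,"z":-0.025,"spin":0}]' 0.087
python3 -m creep '[{"x":0,"y":0,"z":0,"spin":0},{"x":0,"y":0,"z":0,"spin":0}]'
python3 - <<'E'
from h import *
import m
s=r.read_state(); print(s['ee_pos'],s['width'])
m.pots(cam('wrist'),[(.431,.253)])
c=cam('top');m.pots(c,[(.604,-.0167)],.147,.174)
E
```

```text
time: 18.98
ee_pos: [0.6054, -0.0176, 0.1732]
eef_rot: [1.0, -0.001, 0.0, -0.0]
ft_force: [0.2, -0.1, -0.4]
width: 0.0587
time: 20.48
ee_pos: [0.4287, 0.2548, 0.1469]
eef_rot: [1.0, 0.002, -0.001, -0.0]
ft_force: [-0.1, -1.1, 1.2]
width: 0.087
time: 20.72
ee_pos: [0.4321, 0.2511, 0.148]
eef_rot: [1.0, -0.002, 0.0, 0.0]
ft_force: [-0.7, 0.2, 0.3]
width: 0.0869
[0.4321013  0.25114468 0.14797408] 0.08687618774304726
pot 1544 [0.4317 0.2532 0.028  0.0008 0.0598]
pot 101 [ 0.6037 -0.0153  0.0282  0.0009  0.1649]
```

```bash
python3 -m creep '[{"x":0,"y":0.002,"z":-0.04,"spin":0},{"x":0,"y":0.002,"z":-0.07,"spin":0},{"x":0,"y":0.002,"z":-0.079,"spin":0},{"x":0,"y":0.002,"z":-0.079,"spin":0},{"x":0,"y":0.002,"z":-0.079,"spin":0}]'
python3 -m creep '[{"x":0,"y":0,"z":0,"spin":0},{"x":0,"y":0,"z":0,"spin":0},{"x":0,"y":0,"z":0,"spin":0},{"x":0,"y":0,"z":0,"spin":0},{"x":0,"y":0,"z":0.05,"spin":0},{"x":0,"y":0,"z":0.1,"spin":0},{"x":0.02,"y":-0.03,"z":0.14,"spin":0},{"x":0.05,"y":-0.07,"z":0.17,"spin":0},{"x":0.08,"y":-0.12,"z":0.195,"spin":0},{"x":0.11,"y":-0.17,"z":0.195,"spin":0},{"x":0.14,"y":-0.22,"z":0.195,"spin":0},{"x":0.165,"y":-0.255,"z":0.195,"spin":0}]' 0.05
python3 -m creep '[{"x":0.008,"y":-0.015,"z":0,"spin":0},{"x":0.008,"y":-0.015,"z":0,"spin":0},{"x":0.008,"y":-0.015,"z":0,"spin":0},{"x":0.008,"y":-0.015,"z":0,"spin":0}]'
```

```text
time: 21.45
ee_pos: [0.4319, 0.2545, 0.0698]
eef_rot: [1.0, -0.001, 0.001, -0.0]
ft_force: [0.2, -1.0, -1.0]
width: 0.0869
time: 22.95
ee_pos: [0.5968, -0.0039, 0.2632]
eef_rot: [1.0, -0.002, -0.0, 0.0]
ft_force: [-0.5, 0.7, -0.6]
width: 0.0583
time: 23.45
ee_pos: [0.6036, -0.0142, 0.2639]
eef_rot: [1.0, 0.0, 0.0, -0.0]
ft_force: [0.2, -0.7, -1.9]
width: 0.0583
```

```bash
python3 -m creep '[{"x":0.001,"y":-0.0025,"z":-0.025,"spin":0},{"x":0.001,"y":-0.0025,"z":-0.045,"spin":0},{"x":0.001,"y":-0.0025,"z":-0.059,"spin":0},{"x":0.001,"y":-0.0025,"z":-0.067,"spin":0},{"x":0.001,"y":-0.0025,"z":-0.067,"spin":0},{"x":0.001,"y":-0.0025,"z":-0.067,"spin":0}]'
python3 -m creep '[{"x":0,"y":0,"z":0,"spin":0},{"x":0,"y":0,"z":0,"spin":0},{"x":0,"y":0,"z":0,"spin":0},{"x":0,"y":0,"z":0.03,"spin":0},{"x":0,"y":0,"z":0.07,"spin":0},{"x":-0.01,"y":0.05,"z":0.07,"spin":-10},{"x":-0.02,"y":0.1,"z":0.06,"spin":-20},{"x":-0.03,"y":0.15,"z":0.05,"spin":-30},{"x":-0.04,"y":0.2,"z":0.04,"spin":-40},{"x":-0.05,"y":0.25,"z":0.03,"spin":-50},{"x":-0.055,"y":0.3,"z":0.02,"spin":-60},{"x":-0.055,"y":0.35,"z":0.01,"spin":-70}]' 0.087
python3 -m creep '[{"x":0,"y":0.03,"z":0,"spin":-10},{"x":0,"y":0.05,"z":0,"spin":-14},{"x":0,"y":0.05,"z":0,"spin":-14},{"x":0,"y":0.05,"z":0,"spin":-14}]'
cat > k.py <<'E'
from h import *
def lug(c,x,y):
    P=cloud(c);m=(np.hypot(P[...,0]-x,P[...,1]-y)<.06)&(P[...,2]>.085)&(P[...,2]<.1)
    q=P[m]; print('lug',len(q),q.mean(0).round(4),cv2.minAreaRect((q[:,:2]*1000).astype(np.float32)))
E
python3 - <<'E'
from h import *
import m,k
s=r.read_state(); print(s['ee_pos'],s['eef_rot'],s['joint_positions'].round(2))
c=cam('wrist'); save('w3',c['pixels']);k.lug(c,.549,.387)
c=cam('top');m.pots(c,[(.604,-.0167)],.17,.2);k.lug(c,.549,.387);k.lug(c,.563,-.374)
save('top3',c['pixels'])
E
```

```text
time: 24.2
ee_pos: [0.6054, -0.0182, 0.1972]
eef_rot: [1.0, -0.001, 0.0, -0.0]
ft_force: [1.0, -0.2, -2.1]
width: 0.0582
time: 25.7
ee_pos: [0.5498, 0.3332, 0.2066]
eef_rot: [0.817, -0.577, 0.0, -0.0]
ft_force: [1.6, -0.2, -0.2]
width: 0.0867
time: 26.2
ee_pos: [0.5506, 0.3805, 0.2065]
eef_rot: [0.743, -0.67, 0.0, 0.0]
ft_force: [0.0, 0.5, 0.1]
width: 0.0871
[0.5505556  0.38052739 0.20652949] [ 7.42717065e-01 -6.69605242e-01  3.62824777e-04  2.19939721e-04] [-0.28  0.51 -0.56  1.36  0.27  1.35 -2.31]
lug 962 [0.5523 0.3868 0.0941] ((550.9389038085938, 386.7781982421875), (34.165504455566406, 16.05659294128418), 13.128718376159668)
pot 112 [ 0.6032 -0.0161  0.0282  0.0009  0.189 ]
lug 5 [0.5457 0.3867 0.0934] ((545.5634765625, 385.50732421875), (23.137454986572266, 4.969414234161377), 41.911231994628906)
lug 74 [ 0.5626 -0.3725  0.094 ] ((562.913818359375, -373.767822265625), (16.8946590423584, 34.7292594909668), 67.7796859741211)
```

View pics/w3.png

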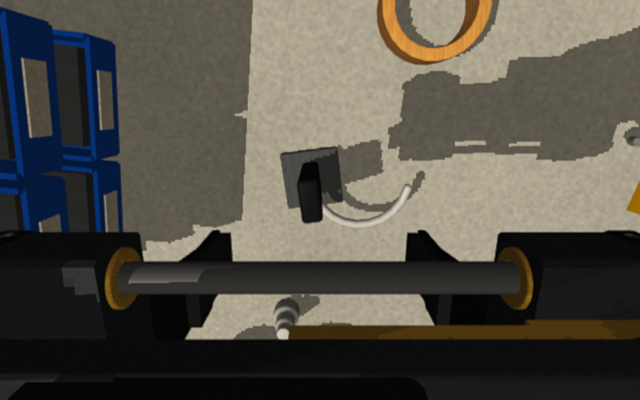

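View pics/top3.png

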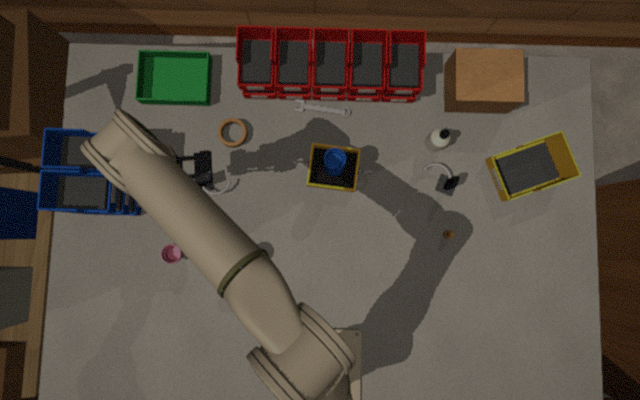

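The wrist view shows the lug at (311,195), with the rod running counter-clockwise to its tip at (408,188). The top view shows only one pot outline in the carrier, with no loose blue pot left in view. Next I'll look at the left eye from close by before gripping the hook.

```bash
python3 -m creep '[{"x":0,"y":-0.05,"z":0,"spin":3},{"x":0,"y":-0.1,"z":0,"spin":7},{"x":0,"y":-0.15,"z":0,"spin":7},{"x":0,"y":-0.2,"z":0,"spin":7},{"x":0,"y":-0.25,"z":0,"spin":7},{"x":-0.01,"y":-0.28,"z":0,"spin":7},{"x":-0.01,"y":-0.28,"z":0,"spin":7},{"x":-0.01,"y":-0.28,"z":0,"spin":7},{"x":-0.01,"y":-0.28,"z":0,"spin":7}]' 0.087 30
python3 - <<'E'
from h import *
c=cam('wrist'); save('w4',c['pixels']); P=cloud(c)
b,g,rr=[c['pixels'][...,i].astype(int) for i in range(3)]
m=(P[...,1]>.055)&(P[...,1]<.14)&(P[...,0]>.55)&(P[...,0]<.68)&(P[...,2]>.012)&(P[...,2]<.06)&(rr-b<40)
q=P[m];print(len(q),q.min(0),q.max(0));np.save('eyeL.npy',q)
mu=q[:,:2].mean(0);u,s,v=np.linalg.svd(q[:,:2]-mu);print(mu,v[0],s)
t=q[q[:,2]>.04];print('top',len(t),t.mean(0))
y=(rr>b+60)&(P[...,2]>.040)&(P[...,2]<.05)&(np.abs(P[...,0]-.6)<.1)&(np.abs(P[...,1])<.12)
print(y.sum(),cv2.minAreaRect((P[y][:,:2]*1000).astype(np.float32)))
E
```

```text
time: 27.42
ee_pos: [0.5401, 0.1028, 0.2067]
eef_rot: [0.783, -0.623, -0.0, -0.0]
ft_force: [-0.2, -0.7, -0.5]
width: 0.087
753 [0.60443201 0.05511902 0.01463406] [0.62513286 0.1049631  0.05112452]
[0.61629292 0.07663401] [-0.09858279 -0.99512885] [0.41872534 0.10014436]
top 418 [0.61718027 0.08332517 0.04562448]
3696 ((606.4442138671875, -19.449134826660156), (151.0088348388672, 130.65501403808594), 83.9087142944336)
```

View pics/w4.png

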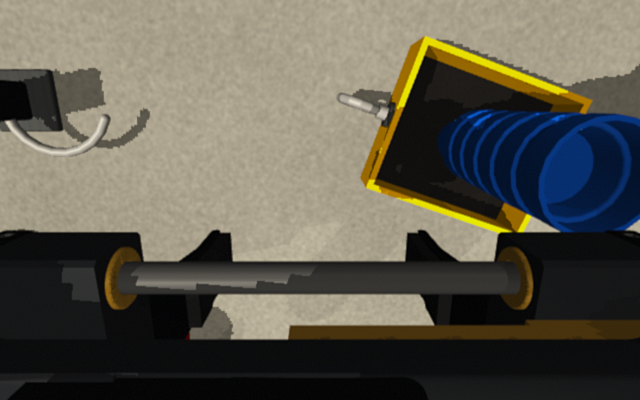

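The wrist view shows the five nested pots tilted only by perspective, and the left eye's ring at (362,105). The carrier fit gives centre (.6064,-.019), yaw -6.1°, size 151x131 mm and eye offset 104 mm. I'll go back to hook L.

```bash
python3 -m creep '[{"x":0.011,"y":0.05,"z":0,"spin":0},{"x":0.011,"y":0.1,"z":0,"spin":0},{"x":0.011,"y":0.15,"z":0,"spin":0},{"x":0.011,"y":0.2,"z":0,"spin":0},{"x":0.011,"y":0.25,"z":0,"spin":0},{"x":0.011,"y":0.284,"z":-0.03,"spin":0},{"x":0.011,"y":0.284,"z":-0.065,"spin":0},{"x":0.011,"y":0.284,"z":-0.065,"spin":0},{"x":0.011,"y":0.284,"z":-0.065,"spin":0}]'
python3 - <<'E'
from h import *
import k
s=r.read_state(); print(s['ee_pos'],s['eef_rot'])
c=cam('wrist');k.lug(c,.551,.387)
E
```

```text
time: 28.6
ee_pos: [0.5517, 0.3859, 0.143]
eef_rot: [0.782, -0.623, 0.0, -0.001]
ft_force: [1.1, 0.4, 0.1]
width: 0.087
[0.55166251 0.38589732 0.14297664] [ 7.81862363e-01 -6.23450715e-01  2.12102406e-04 -6.37768263e-04]
lug 1608 [0.5529 0.3872 0.094 ] ((551.2491455078125, 386.778564453125), (33.67546463012695, 15.984063148498535), 13.242103576660156)
```

```bash
python3 -m creep '[{"x":0,"y":0.001,"z":-0.03,"spin":0},{"x":0,"y":0.001,"z":-0.055,"spin":0},{"x":0,"y":0.001,"z":-0.071,"spin":0},{"x":0,"y":0.001,"z":-0.071,"spin":0},{"x":0,"y":0.001,"z":-0.071,"spin":0}]'
python3 -m creep '[{"x":0,"y":0,"z":0,"spin":0},{"x":0,"y":0,"z":0,"spin":0},{"x":0,"y":0,"z":0,"spin":0},{"x":0,"y":0,"z":0,"spin":0},{"x":0,"y":0,"z":0,"spin":0},{"x":0,"y":0,"z":0.02,"spin":0},{"x":0,"y":0,"z":0.05,"spin":0},{"x":0,"y":0,"z":0.05,"spin":0}]' 0 40
python3 - <<'E'
from h import *
from scipy.spatial.transform import Rotation as Ro
s=r.read_state(); print(s['ee_pos'],s['joint_positions'].round(2),s['width'],s['ft_force'])
yaw=Ro.from_quat(s['eef_rot']).as_matrix()[:,0];print(np.degrees(np.arctan2(yaw[1],yaw[0])))
E
```

```text
time: 29.28
ee_pos: [0.5517, 0.3872, 0.0721]
eef_rot: [0.782, -0.623, 0.0, -0.001]
ft_force: [0.4, -0.3, 0.4]
width: 0.087
time: 30.28
ee_pos: [0.5524, 0.3881, 0.1248]
eef_rot: [0.782, -0.623, 0.001, -0.003]
ft_force: [-1.0, 0.2, 0.5]
width: 0.0148
[0.55236846 0.38809346 0.12483543] [-0.27  0.59 -0.58  1.44  0.34  1.21 -2.24] 0.014813247835848422 [-0.98568305  0.18292033  0.45941022]
-77.11693272799103
```

```bash
python3 -m creep '[{"x":0.01,"y":-0.04,"z":0,"spin":-4},{"x":0.025,"y":-0.08,"z":0,"spin":-8},{"x":0.04,"y":-0.12,"z":0,"spin":-14},{"x":0.06,"y":-0.16,"z":0,"spin":-20},{"x":0.078,"y":-0.2,"z":0,"spin":-23},{"x":0.078,"y":-0.214,"z":0,"spin":-23},{"x":0.078,"y":-0.214,"z":0,"spin":-23},{"x":0.078,"y":-0.214,"z":0,"spin":-23}]'
python3 - <<'E'
from h import *
c=cam('wrist'); save('w5',c['pixels']);P=cloud(c)
s=r.read_state(); print(s['ee_pos'],s['joint_positions'].round(2),s['width'],s['ft_force'])
p=s['ee_pos'];m=(np.hypot(P[...,0]-p[0],P[...,1]-p[1])<.11)&(P[...,2]>.06)&(P[...,2]<.1)&(np.arange(400)[:,None]<235)
q=P[m];np.save('rodL.npy',q);print(len(q),q.min(0),q.max(0));
E
```

```text
time: 31.28
ee_pos: [0.6284, 0.1748, 0.1208]
eef_rot: [-0.643, 0.766, 0.0, 0.0]
ft_force: [-0.9, 1.4, -0.6]
width: 0.0003
[0.6283837  0.17484225 0.12077736] [ 0.    0.53 -0.47  1.51  0.25  1.17 -2.25] 0.0004289550679066569 [ 0.17765489 -0.19423224  0.60396523]
94 [0.63647502 0.16350016 0.09502628] [0.64074346 0.18127326 0.09995398]
```

View pics/w5.png

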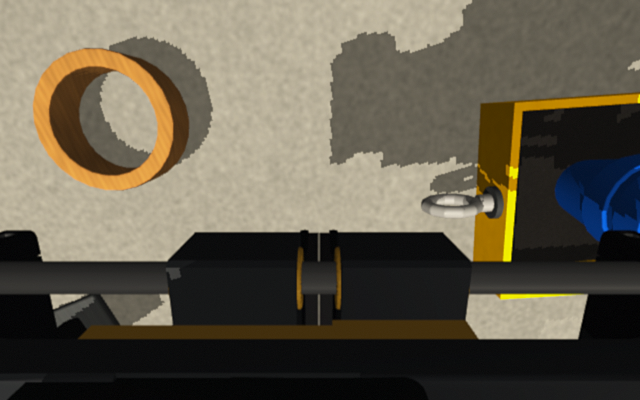

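The wrist view shows empty, closed fingers. I lifted before they had finished closing, so hook L stayed behind. I'll go back, open and look.

```bash
python3 -m creep '[{"x":0,"y":0,"z":0.05,"spin":4},{"x":-0.02,"y":0.04,"z":0.08,"spin":8},{"x":-0.04,"y":0.08,"z":0.08,"spin":14},{"x":-0.06,"y":0.12,"z":0.08,"spin":20},{"x":-0.08,"y":0.16,"z":0.08,"spin":23},{"x":-0.1,"y":0.21,"z":0.08,"spin":23},{"x":-0.1,"y":0.21,"z":0.08,"spin":23},{"x":-0.1,"y":0.21,"z":0.08,"spin":23}]' 0.087
python3 - <<'E'
from h import *
import k
c=cam('wrist'); save('w6',c['pixels']);k.lug(c,.551,.387)
s=r.read_state(); print(s['ee_pos'])
E
```

```text
time: 32.33
ee_pos: [0.5285, 0.3834, 0.2005]
eef_rot: [0.783, -0.623, 0.0, 0.0]
ft_force: [-0.2, -0.7, -0.3]
width: 0.0724
lug 1036 [0.5517 0.3869 0.0943] ((550.7903442382812, 386.8446044921875), (34.1434211730957, 15.586195945739746), 13.527079582214355)
[0.52925269 0.38239283 0.20049755]
```

View pics/w6.png

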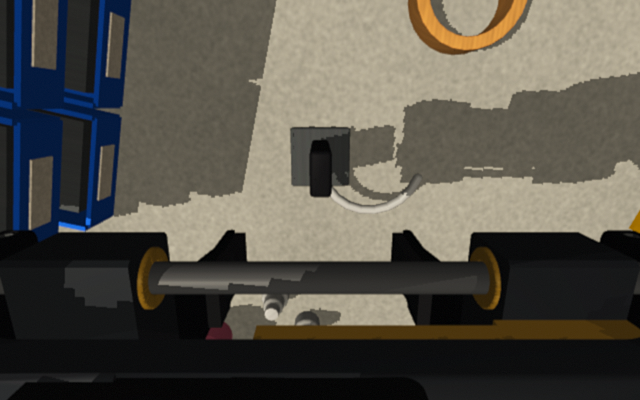

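Hook L is undisturbed and upright (lug at (320,168)). I'll descend again and wait for the close.

```bash
python3 -m creep '[{"x":0.022,"y":0.0043,"z":0,"spin":0.5},{"x":0.022,"y":0.0043,"z":-0.04,"spin":0.5},{"x":0.022,"y":0.0043,"z":-0.08,"spin":0.5},{"x":0.022,"y":0.0043,"z":-0.11,"spin":0.5},{"x":0.022,"y":0.0043,"z":-0.1285,"spin":0.5},{"x":0.022,"y":0.0043,"z":-0.1285,"spin":0.5},{"x":0.022,"y":0.0043,"z":-0.1285,"spin":0.5}]' 0.05
python3 -m creep '[{"x":0,"y":0,"z":0,"spin":0},{"x":0,"y":0,"z":0,"spin":0},{"x":0,"y":0,"z":0,"spin":0},{"x":0,"y":0,"z":0,"spin":0},{"x":0,"y":0,"z":0,"spin":0},{"x":0,"y":0,"z":0,"spin":0},{"x":0,"y":0,"z":0,"spin":0},{"x":0,"y":0,"z":0,"spin":0}]' 0 40
python3 -m creep '[{"x":0,"y":0,"z":0.02,"spin":0},{"x":0,"y":0,"z":0.05,"spin":0},{"x":0,"y":0,"z":0.05,"spin":0},{"x":0,"y":0,"z":0.05,"spin":0}]'
```

```text
time: 33.25
ee_pos: [0.5518, 0.3874, 0.0736]
eef_rot: [0.785, -0.62, 0.0, -0.001]
ft_force: [-0.3, 0.5, 1.0]
width: 0.05
time: 34.25
ee_pos: [0.551, 0.3871, 0.0721]
eef_rot: [0.785, -0.62, 0.0, 0.0]
ft_force: [-0.9, 1.2, -0.0]
width: 0.016
time: 34.75
ee_pos: [0.5509, 0.3866, 0.1217]
eef_rot: [0.785, -0.62, 0.0, 0.0]
ft_force: [0.1, 0.4, -3.3]
width: 0.0155
```

Held: width 16 mm and -3.3 N. Now transit to the start pose.

```bash
python3 -m creep '[{"x":0.01,"y":-0.04,"z":0,"spin":-4},{"x":0.025,"y":-0.08,"z":0,"spin":-8},{"x":0.04,"y":-0.12,"z":0,"spin":-14},{"x":0.06,"y":-0.16,"z":0,"spin":-20},{"x":0.079,"y":-0.2,"z":0,"spin":-23},{"x":0.079,"y":-0.213,"z":0,"spin":-23},{"x":0.079,"y":-0.213,"z":0,"spin":-23},{"x":0.079,"y":-0.213,"z":0,"spin":-23}]'
python3 - <<'E'
from h import *
from scipy.spatial.transform import Rotation as Ro
s=r.read_state(); print(s['ee_pos'],s['width'],s['ft_force'],s['joint_positions'].round(2))
a=Ro.from_quat(s['eef_rot']).as_matrix()[:,0];print(np.degrees(np.arctan2(a[1],a[0])))
c=cam('wrist'); save('w7',c['pixels'])
c=cam('scene'); u,v=proj(c,(.617,.1,.05)).astype(int); save('s7',cv2.resize(c['pixels'][v-70:v+70,u-100:u+100],None,fx=3.5,fy=3.5,interpolation=cv2.INTER_CUBIC))
E
```

```text
time: 35.75
ee_pos: [0.6291, 0.176, 0.1218]
eef_rot: [-0.646, 0.763, 0.001, -0.0]
ft_force: [0.6, 0.1, -2.4]
width: 0.0159
[0.6291418  0.17599289 0.1217573 ] 0.015869016461559325 [ 0.63685196  0.05488608 -2.35153376] [ 0.01  0.53 -0.47  1.5   0.25  1.17 -2.25]
-99.46750541246921
```

View pics/s7.png

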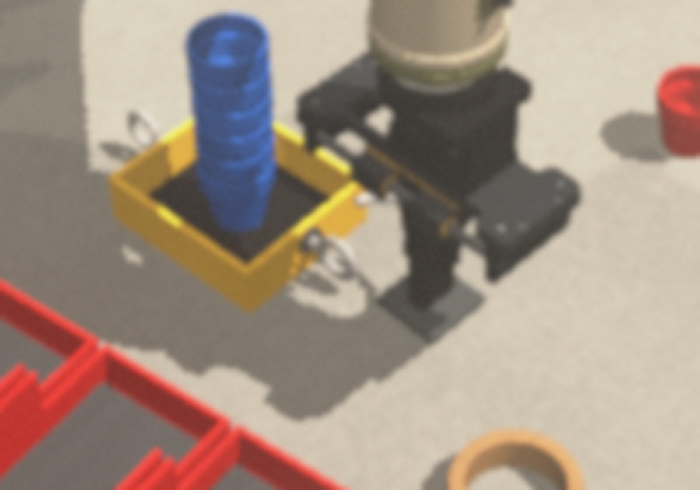

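The scene view shows the hook upright in the gripper beside the left ring (330,255), with the stack of five straight. I'll lower it to 2 mm off the bench and compute the arc.

```bash
python3 -m creep '[{"x":0.0005,"y":-0.0025,"z":-0.015,"spin":0},{"x":0.0005,"y":-0.0025,"z":-0.03,"spin":0},{"x":0.0005,"y":-0.0025,"z":-0.042,"spin":0},{"x":0.0005,"y":-0.0025,"z":-0.048,"spin":0},{"x":0.0005,"y":-0.0025,"z":-0.048,"spin":0},{"x":0.0005,"y":-0.0025,"z":-0.048,"spin":0}]'
cat > arc.py <<'E'
from h import *
import sys
from scipy.spatial.transform import Rotation as Ro
s=r.read_state(); a=Ro.from_quat(s['eef_rot']).as_matrix()[:,0]; psi=np.arctan2(a[1],a[0])+np.radians(float(sys.argv[3]))
C=np.array(sys.argv[1:3],float); off=s['ee_pos'][:2]-C; print(s['ee_pos'],np.degrees(psi)%360,'r',np.hypot(*off),np.degrees(np.arctan2(off[1],off[0]))%360)
p0=C+.045*np.r_[np.cos(psi),np.sin(psi)]; print('corr',(p0-s['ee_pos'][:2]).round(4))
for d in map(float,sys.argv[4:]):
    t=psi+np.radians(d); print(d,(C+.045*np.r_[np.cos(t),np.sin(t)]-p0).round(4))
E
python3 arc.py .6222 .1291 180 8 16 24 32 40 48 56 64 72 80 88 93.5
```

```text
time: 36.6
ee_pos: [0.6309, 0.1716, 0.0746]
eef_rot: [-0.645, 0.764, -0.0, 0.0]
ft_force: [-0.0, 0.1, -3.1]
width: 0.0158
[0.6308934  0.17163445 0.07458692] 80.38350253222765 r 0.04341376158711086 78.44870489107666
corr [-0.0012  0.0018]
8.0 [-0.0062  0.0006]
16.0 [-0.0125  0.0004]
24.0 [-0.0187 -0.0008]
32.0 [-0.0247 -0.0028]
40.0 [-0.0303 -0.0055]
48.0 [-0.0355 -0.0091]
56.0 [-0.0401 -0.0133]
64.0 [-0.0441 -0.0182]
72.0 [-0.0474 -0.0235]
80.0 [-0.0499 -0.0293]
88.0 [-0.0516 -0.0353]
93.5 [-0.0523 -0.0396]
```

```bash
python3 -m creep '[{"x":-0.001,"y":0.001,"z":0,"spin":0},{"x":-0.007,"y":0.002,"z":0,"spin":8},{"x":-0.0135,"y":0.0015,"z":0,"spin":16},{"x":-0.0195,"y":0.0005,"z":0,"spin":24},{"x":-0.0255,"y":-0.0015,"z":0,"spin":32},{"x":-0.0255,"y":-0.0015,"z":0,"spin":32},{"x":-0.0255,"y":-0.0015,"z":0,"spin":32}]'
python3 arc.py .6222 .1291 180 8 16 24 32 40 48 56 61.5
python3 - <<'E'
from h import *
c=cam('wrist'); save('w8',c['pixels'])
E
```

```text
time: 37.48
ee_pos: [0.6054, 0.17, 0.0744]
eef_rot: [0.83, -0.558, 0.0, -0.0]
ft_force: [-0.3, 0.2, -3.0]
width: 0.0158
[0.60542438 0.17001817 0.07435454] 112.19677213806082 r 0.044223497774223436 112.29262956190365
corr [-0.0002  0.0007]
8.0 [-0.0056 -0.0028]
16.0 [-0.0108 -0.0063]
24.0 [-0.0155 -0.0105]
32.0 [-0.0195 -0.0153]
40.0 [-0.0228 -0.0207]
48.0 [-0.0253 -0.0264]
56.0 [-0.027  -0.0325]
61.5 [-0.0277 -0.0367]
```

View pics/w8.png

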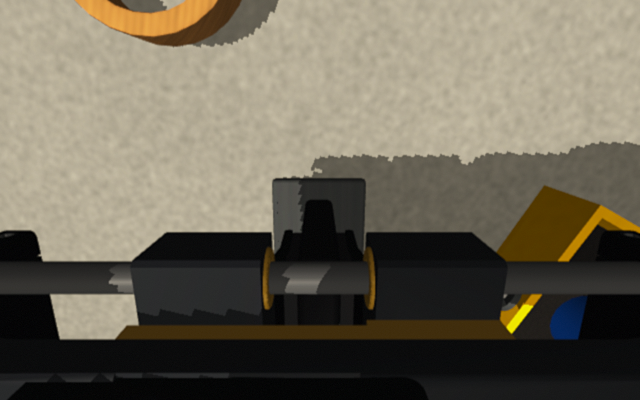

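The hook is aligned in the fingers (lug at (318,260)). The eye is hidden, and there is no side force. I'll go on with the swing.

```bash
python3 -m creep '[{"x":-0.0055,"y":-0.002,"z":0,"spin":8},{"x":-0.011,"y":-0.0055,"z":0,"spin":16},{"x":-0.0155,"y":-0.01,"z":0,"spin":24},{"x":-0.0195,"y":-0.0145,"z":0,"spin":32},{"x":-0.0195,"y":-0.0145,"z":0,"spin":32}]'
python3 -m creep '[{"x":-0.0035,"y":-0.0055,"z":0,"spin":8},{"x":-0.006,"y":-0.011,"z":0,"spin":16},{"x":-0.0075,"y":-0.0172,"z":0,"spin":24},{"x":-0.0083,"y":-0.0214,"z":0,"spin":29.5},{"x":-0.0083,"y":-0.0214,"z":0,"spin":29.5},{"x":-0.0083,"y":-0.0214,"z":0,"spin":29.5}]'
python3 arc.py .6222 .1291 180
python3 - <<'E'
from h import *
c=cam('scene'); u,v=proj(c,(.617,.1,.03)).astype(int); save('s9',cv2.resize(c['pixels'][v-45:v+45,u-60:u+60],None,fx=6,fy=6,interpolation=cv2.INTER_CUBIC))
E
```

```text
time: 38.15
ee_pos: [0.5857, 0.1551, 0.0741]
eef_rot: [0.952, -0.307, 0.0, 0.0]
ft_force: [0.4, 0.2, -3.7]
width: 0.0158
time: 38.9
ee_pos: [0.5775, 0.1345, 0.0742]
eef_rot: [0.998, -0.055, 0.0, -0.0]
ft_force: [0.7, 1.0, -2.6]
width: 0.0157
[0.57747739 0.13449782 0.07416431] 173.66194902667448 r 0.045047178923100846 173.11793958422473
corr [-0.     -0.0004]
```

View pics/s9.png

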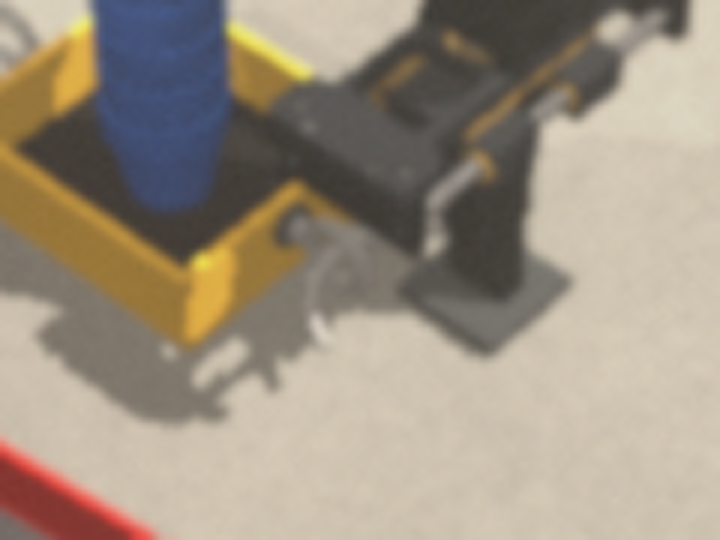

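The scene crop shows the rod passing through the left ring, with its tip out at (320,330). I'll set it down and release.

```bash
python3 -m creep '[{"x":0,"y":0,"z":-0.0015,"spin":0},{"x":0,"y":0,"z":-0.0025,"spin":0},{"x":0,"y":0,"z":-0.0025,"spin":0},{"x":0,"y":0,"z":-0.0025,"spin":0}]'
python3 -m creep '[{"x":0,"y":0,"z":0,"spin":0},{"x":0,"y":0,"z":0,"spin":0},{"x":0,"y":0,"z":0,"spin":0},{"x":0,"y":0,"z":0,"spin":0},{"x":0,"y":0,"z":0,"spin":0},{"x":0,"y":0,"z":0.03,"spin":0},{"x":0,"y":0,"z":0.08,"spin":0},{"x":0,"y":0,"z":0.13,"spin":0},{"x":0,"y":0,"z":0.18,"spin":0},{"x":0,"y":0,"z":0.19,"spin":0},{"x":0,"y":0,"z":0.19,"spin":0}]' 0.05
python3 - <<'E'
from h import *
import k
k.lug(cam('wrist'),.5775,.134)
c=cam('top');k.lug(c,.5775,.134);k.lug(c,.563,-.374); s=r.read_state(); print(s['ee_pos'],s['joint_positions'].round(2))
E
```

```text
time: 39.45
ee_pos: [0.5773, 0.1344, 0.072]
eef_rot: [0.999, -0.053, 0.0, -0.0]
ft_force: [-3.2, -0.4, 5.6]
width: 0.0157
time: 40.83
ee_pos: [0.5774, 0.1341, 0.2616]
eef_rot: [0.999, -0.053, 0.0, 0.0]
ft_force: [0.5, -0.1, -1.1]
width: 0.0503
lug 637 [0.5772 0.1353 0.0942] ((577.4213256835938, 134.4542999267578), (33.25990295410156, 15.278923034667969), 83.60225677490234)
lug 0 [nan nan nan] ((0.0, 0.0), (0.0, 0.0), 0.0)
lug 69 [ 0.5625 -0.3729  0.0941] ((562.8800048828125, -374.17095947265625), (15.676644325256348, 34.485191345214844), 69.62584686279297)
[0.57678499 0.13370271 0.25997119] [ 0.38  0.38 -0.88  1.5   0.29  1.41 -0.62]k.py:4: RuntimeWarning: Mean of empty slice.
  q=P[m]; print('lug',len(q),q.mean(0).round(4),cv2.minAreaRect((q[:,:2]*1000).astype(np.float32)))
  ret = um.true_divide(
```

```bash
python3 -m creep '[{"x":0,"y":-0.04,"z":0,"spin":-5},{"x":0,"y":-0.09,"z":0,"spin":-14},{"x":0,"y":-0.14,"z":0,"spin":-23},{"x":0,"y":-0.19,"z":0,"spin":-32},{"x":0,"y":-0.24,"z":0,"spin":-41},{"x":0,"y":-0.29,"z":0,"spin":-50},{"x":-0.005,"y":-0.34,"z":0,"spin":-59},{"x":-0.01,"y":-0.39,"z":0,"spin":-68},{"x":-0.014,"y":-0.44,"z":-0.02,"spin":-77},{"x":-0.014,"y":-0.48,"z":-0.04,"spin":-86},{"x":-0.014,"y":-0.507,"z":-0.06,"spin":-95},{"x":-0.014,"y":-0.507,"z":-0.06,"spin":-104}]'
python3 -m creep '[{"x":0,"y":0,"z":-0.03,"spin":0},{"x":0,"y":0,"z":-0.06,"spin":0},{"x":0,"y":0,"z":-0.06,"spin":0},{"x":0,"y":0,"z":-0.06,"spin":0}]'
python3 - <<'E'
from h import *
import k
k.lug(cam('wrist'),.563,-.374);s=r.read_state(); print(s['ee_pos'],s['joint_positions'].round(2))
from scipy.spatial.transform import Rotation as Ro
a=Ro.from_quat(s['eef_rot']).as_matrix()[:,0];print(np.degrees(np.arctan2(a[1],a[0])))
k.lug(cam('top'),.5775,.134)
E
```

```text
time: 42.42
ee_pos: [0.5606, -0.3752, 0.1967]
eef_rot: [-0.569, 0.822, 0.003, -0.002]
ft_force: [-0.6, 1.2, 0.3]
width: 0.0501
time: 42.92
ee_pos: [0.5634, -0.3729, 0.142]
eef_rot: [-0.573, 0.82, -0.0, 0.0]
ft_force: [-0.3, -0.4, -0.4]
width: 0.05
lug 1628 [ 0.5666 -0.3775  0.094 ] ((565.152099609375, -376.97174072265625), (15.834943771362305, 33.484527587890625), 70.3893814086914)
[ 0.5637256  -0.3731084   0.14259045] [ 0.78  0.54 -0.37  1.42  0.2   1.22 -1.53]
-110.11645342113185
lug 63 [0.5747 0.1355 0.0943] ((575.2276000976562, 135.31503295898438), (32.145389556884766, 15.931421279907227), 85.18136596679688)
```

Run:
```python
from h import *
c=load('top');P=cloud(c)
m=(np.abs(P[...,0]-.66)<.1)&(np.abs(P[...,1]+.34)<.08)&(P[...,2]>.04)&(P[...,2]<.14)&(c['pixels'].min(-1)>60)
m[:, :]&=(np.hypot(P[...,0]-.565,P[...,1]+.377)>.05)
q=P[m];print(len(q),np.percentile(q,[2,50,98],axis=0).round(3))
t=np.radians(70.4);d=np.c_[np.cos(t),np.sin(t)];e=np.c_[-np.sin(t),np.cos(t)]
v=q[:,:2]-[.5652,-.377];print('along',(v@d.T).min(),(v@d.T).max(),'across',(v@e.T).min(),(v@e.T).max())
```

```text
305 [[ 0.669 -0.357  0.042]
 [ 0.686 -0.322  0.081]
 [ 0.722 -0.306  0.11 ]]
along 0.05656667718798558 0.11396034715866132 across -0.1389434317894279 -0.0803565831882628
```

```bash
python3 -m creep '[{"x":0.0015,"y":-0.0039,"z":-0.01,"spin":0.5},{"x":0.0015,"y":-0.0039,"z":-0.03,"spin":0.5},{"x":0.0015,"y":-0.0039,"z":-0.055,"spin":0.5},{"x":0.0015,"y":-0.0039,"z":-0.07,"spin":0.5},{"x":0.0015,"y":-0.0039,"z":-0.07,"spin":0.5},{"x":0.0015,"y":-0.0039,"z":-0.07,"spin":0.5}]' 0.05
python3 -m creep '[{"x":0,"y":0,"z":0,"spin":0},{"x":0,"y":0,"z":0,"spin":0},{"x":0,"y":0,"z":0,"spin":0},{"x":0,"y":0,"z":0,"spin":0},{"x":0,"y":0,"z":0,"spin":0},{"x":0,"y":0,"z":0,"spin":0},{"x":0,"y":0,"z":0,"spin":0},{"x":0,"y":0,"z":0,"spin":0}]' 0 40
python3 -m creep '[{"x":0,"y":0,"z":0.02,"spin":0},{"x":0,"y":0,"z":0.05,"spin":0},{"x":0,"y":0,"z":0.05,"spin":0},{"x":0,"y":0,"z":0.05,"spin":0}]'
python3 - <<'E'
import numpy as np
from h import *
s=r.read_state();print(s['ee_pos'])
E
```

```text
time: 43.78
ee_pos: [0.5652, -0.377, 0.0723]
eef_rot: [-0.576, 0.817, -0.0, 0.0]
ft_force: [1.0, 0.6, 0.8]
width: 0.0503
time: 44.78
ee_pos: [0.5648, -0.3767, 0.0716]
eef_rot: [-0.576, 0.817, 0.0, 0.0]
ft_force: [-0.7, 0.6, 0.1]
width: 0.0158
time: 45.28
ee_pos: [0.5643, -0.3768, 0.1209]
eef_rot: [-0.576, 0.817, 0.0, -0.0]
ft_force: [-0.6, 0.9, -3.4]
width: 0.0159
[ 0.56430392 -0.37676431  0.12087723]
```

```bash
python3 -m creep '[{"x":0.003,"y":0.03,"z":0,"spin":2},{"x":0.007,"y":0.07,"z":0,"spin":4},{"x":0.012,"y":0.11,"z":0,"spin":6},{"x":0.016,"y":0.15,"z":0,"spin":8},{"x":0.018,"y":0.165,"z":0,"spin":9.5},{"x":0.018,"y":0.165,"z":0,"spin":9.5},{"x":0.018,"y":0.165,"z":0,"spin":9.5}]'
python3 arc.py .5906 -.1671 0
```

```text
time: 46.15
ee_pos: [0.5822, -0.2138, 0.121]
eef_rot: [-0.641, 0.768, -0.0, -0.001]
ft_force: [0.3, -0.9, -4.3]
width: 0.0159
[ 0.58217314 -0.21383893  0.12104124] 259.7322122295097 r 0.047492524154810145 259.7795786679053
corr [0.0004 0.0025]
```

```bash
python3 -m creep '[{"x":0.0005,"y":0.0015,"z":-0.015,"spin":0},{"x":0.0005,"y":0.0015,"z":-0.03,"spin":0},{"x":0.0005,"y":0.0015,"z":-0.042,"spin":0},{"x":0.0005,"y":0.0015,"z":-0.047,"spin":0},{"x":0.0005,"y":0.0015,"z":-0.047,"spin":0},{"x":0.0005,"y":0.0015,"z":-0.047,"spin":0}]'
python3 arc.py .5906 -.1671 0 8 16 24 32 40
python3 - <<'E'
from h import *
c=cam('scene'); u,v=proj(c,(.595,-.15,.03)).astype(int); save('s10',cv2.resize(c['pixels'][v-45:v+45,u-60:u+60],None,fx=6,fy=6,interpolation=cv2.INTER_CUBIC))
E
```

```text
time: 46.9
ee_pos: [0.5837, -0.2104, 0.0751]
eef_rot: [-0.642, 0.767, -0.0, 0.0]
ft_force: [0.4, -0.2, -3.8]
width: 0.016
[ 0.58366982 -0.21037487  0.07511269] 259.8870950477754 r 0.04382627199054467 260.9017165737084
corr [-0.001 -0.001]
8.0 [ 0.0062 -0.0007]
16.0 [ 0.0125 -0.0005]
24.0 [0.0187 0.0006]
32.0 [0.0247 0.0025]
40.0 [0.0303 0.0053]
```

View pics/s10.png

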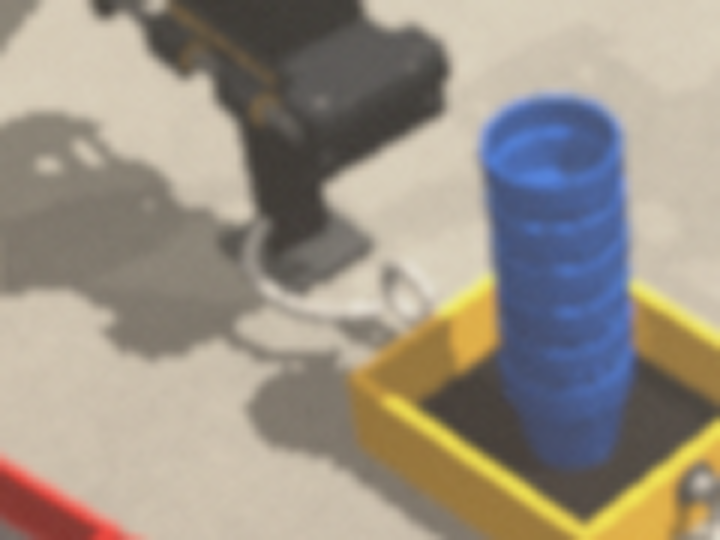

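The rod tip at (375,312) is just in front of the right ring (408,290) and at its height. I'll swing it through.

```bash
python3 -m creep '[{"x":-0.0005,"y":-0.0005,"z":-0.0005,"spin":0},{"x":0.0057,"y":-0.0012,"z":-0.0005,"spin":8},{"x":0.012,"y":-0.001,"z":-0.0005,"spin":16},{"x":0.0182,"y":0.0001,"z":-0.0005,"spin":24},{"x":0.0242,"y":0.002,"z":-0.0005,"spin":32},{"x":0.0242,"y":0.002,"z":-0.0005,"spin":32},{"x":0.0242,"y":0.002,"z":-0.0005,"spin":32}]'
python3 arc.py .5906 -.1671 0 8 16 24 32 40 48 56 62
```

```text
time: 47.82
ee_pos: [0.6073, -0.2086, 0.0741]
eef_rot: [0.828, -0.561, 0.0, 0.0]
ft_force: [0.4, 1.1, -3.7]
width: 0.0156
[ 0.60725327 -0.20857731  0.07412133] 291.6942303470427 r 0.044695623854531435 291.87561039269553
corr [-0.     -0.0003]
8.0 [0.0057 0.0027]
16.0 [0.0109 0.0062]
24.0 [0.0156 0.0104]
32.0 [0.0196 0.0152]
40.0 [0.023  0.0205]
48.0 [0.0256 0.0262]
56.0 [0.0273 0.0322]
62.0 [0.0281 0.0369]
```

```bash
python3 -m creep '[{"x":0.0057,"y":0.0024,"z":0,"spin":8},{"x":0.0109,"y":0.0059,"z":0,"spin":16},{"x":0.0156,"y":0.0101,"z":0,"spin":24},{"x":0.0196,"y":0.0149,"z":0,"spin":32},{"x":0.0196,"y":0.0149,"z":0,"spin":32}]'
python3 -m creep '[{"x":0.0034,"y":0.0053,"z":0,"spin":8},{"x":0.006,"y":0.011,"z":0,"spin":16},{"x":0.0077,"y":0.017,"z":0,"spin":24},{"x":0.0085,"y":0.0217,"z":0,"spin":30},{"x":0.0085,"y":0.0217,"z":0,"spin":30},{"x":0.0085,"y":0.0217,"z":0,"spin":30}]'
python3 arc.py .5906 -.1671 0
python3 - <<'E'
from h import *
c=cam('scene'); u,v=proj(c,(.595,-.15,.03)).astype(int); save('s11',cv2.resize(c['pixels'][v-45:v+45,u-60:u+60],None,fx=6,fy=6,interpolation=cv2.INTER_CUBIC))
E
```

```text
time: 48.45
ee_pos: [0.627, -0.1931, 0.074]
eef_rot: [0.95, -0.311, -0.0, -0.0]
ft_force: [0.1, -0.1, -3.4]
width: 0.0161
time: 49.2
ee_pos: [0.6354, -0.1723, 0.0741]
eef_rot: [0.998, -0.056, -0.0, 0.0]
ft_force: [0.5, 0.4, -3.7]
width: 0.0155
[ 0.63536245 -0.17233294  0.07405863] 353.60728550496015 r 0.0450672895381077 353.33211999189825
corr [-0.      0.0002]
```

View pics/s11.png

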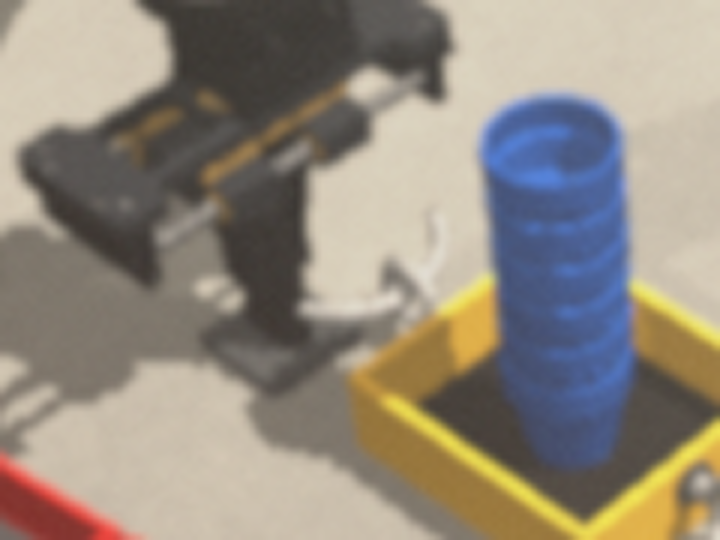

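The rod runs through the right ring, with its tip out behind at (437,215). I'll set it down, release, rise and back away, then check.

```bash
python3 -m creep '[{"x":0,"y":0,"z":-0.0015,"spin":0},{"x":0,"y":0,"z":-0.0027,"spin":0},{"x":0,"y":0,"z":-0.0027,"spin":0},{"x":0,"y":0,"z":-0.0027,"spin":0}]'
python3 -m creep '[{"x":0,"y":0,"z":0,"spin":0},{"x":0,"y":0,"z":0,"spin":0},{"x":0,"y":0,"z":0,"spin":0},{"x":0,"y":0,"z":0,"spin":0},{"x":0,"y":0,"z":0,"spin":0},{"x":0,"y":0,"z":0.03,"spin":0},{"x":0,"y":0,"z":0.08,"spin":0},{"x":0,"y":0,"z":0.13,"spin":0},{"x":0,"y":0,"z":0.17,"spin":0},{"x":0,"y":0,"z":0.17,"spin":0}]' 0.05
python3 -m creep '[{"x":-0.03,"y":-0.04,"z":0,"spin":0},{"x":-0.07,"y":-0.09,"z":0,"spin":0},{"x":-0.11,"y":-0.14,"z":0,"spin":0},{"x":-0.15,"y":-0.19,"z":0,"spin":0},{"x":-0.17,"y":-0.23,"z":0,"spin":0},{"x":-0.19,"y":-0.26,"z":0,"spin":0},{"x":-0.19,"y":-0.26,"z":0,"spin":0},{"x":-0.19,"y":-0.26,"z":0,"spin":0}]'
python3 - <<'E'
from h import *
import k,m
c=cam('top');k.lug(c,.5775,.134);k.lug(c,.635,-.172);m.pots(c,[(.604,-.0167)],.17,.2)
save('top9',cv2.resize(c['pixels'][90:260,150:480],None,fx=2.4,fy=2.4,interpolation=cv2.INTER_CUBIC))
s=r.read_state();print(s['time'],s['ee_pos'],s['ft_force'])
E
```

```text
time: 49.75
ee_pos: [0.6355, -0.1719, 0.0716]
eef_rot: [0.999, -0.054, 0.0, 0.0]
ft_force: [-2.9, -0.8, 1.7]
width: 0.0159
time: 51.0
ee_pos: [0.637, -0.1715, 0.2452]
eef_rot: [0.999, -0.053, 0.003, 0.001]
ft_force: [0.3, 0.2, -0.8]
width: 0.0498
time: 52.0
ee_pos: [0.446, -0.4308, 0.2408]
eef_rot: [0.999, -0.053, -0.0, -0.001]
ft_force: [0.8, -0.2, -0.5]
width: 0.0503
lug 61 [0.5745 0.1357 0.0944] ((574.8531494140625, 135.20480346679688), (32.25507736206055, 15.159148216247559), 83.41702270507812)
lug 68 [ 0.6328 -0.1692  0.0943] ((633.1155395507812, -169.89073181152344), (33.57615661621094, 16.179832458496094), 83.87889099121094)
pot 107 [ 0.603  -0.0162  0.0281  0.0009  0.1884]
52.05 [ 0.44637547 -0.43033082  0.24100203] [ 0.17335466  0.23155917 -0.12847701]
```

View pics/top9.png

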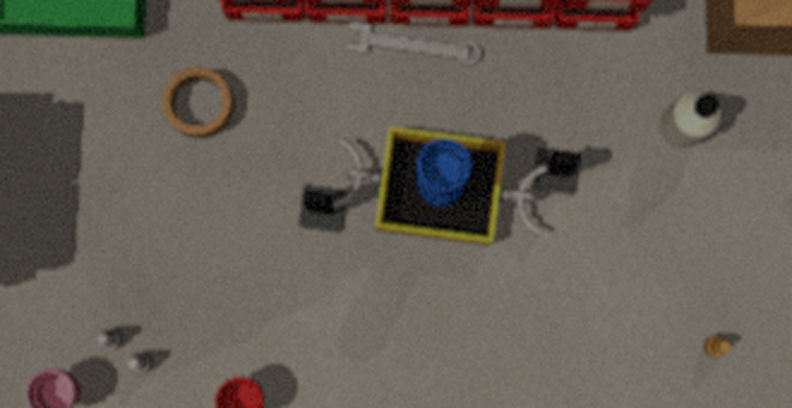

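The top view shows both hooks standing on their feet (lugs at (322,202) and (563,163)) with their rods through the eyes. The stack is upright in the carrier, and the tape, bottle, wrench and fittings are where they were.

```bash
python3 -c "
from bench import r
print(r.close_job(), r.read_state()['time'])"
```

```text
the job is handed in; nothing more can be done
the job is handed in; nothing more can be done
```

I nested all five loose blue pots in the carrier's fixed pot. Each eye now has a C-hook swung through it, set down on its foot and released. I handed the job in at about 52 s of the 210 s; it reports no verdict.

- **Pots:** in the last top picture the stack's top rim centre is at (.603, -.016), within about 1 mm of the fixed pot as that camera first saw it. The rim reads about 0.188 m high against an expected 0.184; this camera read rims 4–6 mm high throughout.
- **Hooks:** both lugs are square to the carrier, within about 1°. They stand within about 1 mm of their computed spots by the arm and wrist readings. The top camera puts them 2–3 mm off, which matches its error elsewhere. I did not measure the bend middles in the rings directly; pictures show each rod passing through its ring.
- **Mishap:** my first grip on the left hook came up empty because I lifted before the fingers had closed. The hook was not disturbed, and the second grip held.
- **Bystanders:** the fittings, bottle, tape and wrench look unmoved in the last picture. I did not measure their positions.

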